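# Find the empty compartment of the paint chest

## Robot

A 6-joint arm with a two-finger parallel gripper is mounted at the origin on the work surface. World frame = base frame: x ahead of the robot, y to its left, z up, the work surface at z = 0. Lengths are in m, angles in rad, forces in N, time in s.
With the tool pointing down it reaches from about 0.35 to 0.775 m from the base axis. Payload 7.3 kg.
Tool frame: the origin (TCP) lies on the centre line of the jaws, within the pads' length; the fingertips stand 17 mm ahead of it and the grasp point (between the pads) lies 2 mm behind it (robot.tcp_to_tips is the distance from the TCP to the fingertips, in m); z points along the fingers, y is the line along which they close (so a half turn about z gives the same grasp; the last joint's range is limited). The gripper opens to 92 mm and grips with 3 to 60 N. Pads are 19 mm wide; open, the fingers measure 130 mm over their backs; the gripper's body (75 mm by 190 mm) begins 47 mm behind the grasp point.
Start: joints at [0.958, 0.342, 1.524, -0, 1.275, -0.146], TCP at [0.236, 0.469, 0.216] pointing down, gripper open.
Joint ranges: [-2.53, 2.53], [-0.77, 2.02], [0.04, 2.7], [-1, 4.14], [0.28, 2.66], [-3.11, 3.11]. Speed limits (rad/s): [2.57, 2.57, 3.14, 3.14, 3.14, 3.14].

## Interface

Orientations are given as [roll, pitch, yaw] about the fixed x, y, z axes, in that order (R = Rz(yaw) Ry(pitch) Rx(roll)).
In Python, from cell import robot gives the robot as it stands. The module is installed in compiled form; this text tells all that it offers.
- The arm moves only by the tool carry_out, never from a script. Its argument "commands" is a list of rows, each a list of 3 entries, a list of its own where there are three numbers: the shift along the tool's x, y, z in m, then the turn about the tool's z in rad, then the opening, from 0 (shut) to 1 (fully open). In form: [[[dx, dy, dz], yaw, claw], ...]. A call has 1 to 20 rows; each row shifts and turns the commanded pose from where the row before left it, along the tool's axes as they then stand; what a row does not reach is not made up. A row lasts 1/8 s, in which the tool goes at most 62.5 mm and 10.7 degrees, less where a joint would pass 70% of its speed; a pose out of reach is approached as far as the arm can. A call is refused whole if a number of a shift passes 0.0625 or a number of a turn 0.188, either way. A call with a gripper value outside its range is refused whole. The fingers move at their own pace and stop on an object; "newtons" is the grip in N (left out, the last holds). Time passes only in rows, so rows that do not move let the fingers close. It gives the time, the measured TCP pose, the force, the opening and the grip force at its end, in the units of the state.
- robot.observe(): the state, without advancing time (a new reading comes with each control period).
- robot.read_camera(name): name is "scene" or "top" or "wrist"; returns a dict with "pixels" (384x512x3 uint8, red, green, blue), "fx", "fy", "cx", "cy" (pixels), "view" (4x4, takes a point from world to camera coordinates); the wrist camera has in their place "T_tool_cam" (4x4, takes a point from camera to tool coordinates, whose origin is the TCP and whose axes are the flange's). Camera axes: x right, y up, looking along -z (the intrinsics and any distortion apply to the point x, -y, -z); pixel columns grow to the right and rows downward; lengths in m; the calibration is good to about 2 mm. A picture is of the moment at which its call begins: read the wrist's pose just before it. There is no depth.
- robot.hand_in(): hands the job in; it is judged then, once.
Trained networks look in a picture, given as the dict that the camera call returned (one of the last four; its "shot" number tells which), for a name from the list of things; names that differ only in an ending like _2 or _b are one class to them, and where a whole thing is asked for, a point or a joint stands for the part that bears it (a point fixed in the world has none). Each returns a list of dicts, best first, with "p" (0 to 1); they miss things now and then, are a little off and sometimes report something else, mostly with a low value. They report only what shows in the picture. A call takes as long as a camera call.
- robot.find_in(picture, name): "at" ([column, row] in pixels, amid what is visible of it).
- robot.tip_of(picture, name): "at" ([column, row] in pixels: a listed point, or the origin of a listed thing).
The state is a dict: "time": time; "qpos": joint angles; "qvel": joint speeds; "joint_efforts": joint torques, N m; "tool_pos": TCP position; "tool_rot": TCP orientation; "contact_force": force on the tool from outside, world axes, zero at the start; "torque": the same for the moment, N m; "opening": finger opening in m; "grip_force": force on a finger pad.
Only numpy, scipy, OpenCV 4.12 (cv2) and the standard library are available. Lean on these libraries where they do the work, as an engineer would, in place of code of your own. Each camera call takes 0.05 s, during which the arm holds its last target. There are 200 camera calls.

## Task

Three of the paint chest's four flaps lie on packed compartments; the compartment under the other is empty. Press the flaps gently with the fingertips, one after another, until you find the one that rocks, then push that flap open to a tilt of at least 40 degrees and leave it standing open, so that paints can be put away there. Do not force the packed flaps, and do not pick up or shift the palette, pot, bottle or mug.

Things in the scene. Friction and masses are not known exactly. Their poses are not given: they have to be found in the camera images.
- chest: Low wooden paint chest, fixed to the table, 130 (x) by 410 (y) by 80 mm high. Origin: centre of its underside, on the table; x across its width, away from the robot; y along its row of four flaps; z up. Inside: four compartments, foam-backed floor 18 mm above the table, each opening 104 (x) by 82 mm (y). Under three flaps the compartment is packed with boxed stock on the springy floor to 1 mm below the flap; one, not known beforehand, holds only an 8 mm thick liner.
- flap1_mid (a point): Point on the chest (it does not tilt) at the middle of the top face of the first flap, at the chest's +y end, when level; axes as the chest's. The flap is a plain wooden board 100 (x) by 78 (y) by 6 mm, flush with the chest's top, 80 mm above the table, neighbours 96 mm apart. It pivots like a see-saw about its middle line along y (3 mm below this point).
- flap2_mid (a point): Point on the chest (it does not tilt) at the middle of the top face of the second flap from the +y end, when level; axes as the chest's. The flap is a plain wooden board 100 (x) by 78 (y) by 6 mm, flush with the chest's top, 80 mm above the table, neighbours 96 mm apart. It pivots like a see-saw about its middle line along y (3 mm below this point).
- flap3_mid (a point): Point on the chest (it does not tilt) at the middle of the top face of the third flap from the +y end, when level; axes as the chest's. The flap is a plain wooden board 100 (x) by 78 (y) by 6 mm, flush with the chest's top, 80 mm above the table, neighbours 96 mm apart. It pivots like a see-saw about its middle line along y (3 mm below this point).
- flap4_mid (a point): Point on the chest (it does not tilt) at the middle of the top face of the fourth flap, at the chest's -y end, when level; axes as the chest's. The flap is a plain wooden board 100 (x) by 78 (y) by 6 mm, flush with the chest's top, 80 mm above the table, neighbours 96 mm apart. It pivots like a see-saw about its middle line along y (3 mm below this point).
- flap1 (a joint): Tilt of flap 1 in rad: 0 level, positive when its edge towards the robot (chest -x) is down, negative when its far edge is down; stops at -1.0 and +1.0. A friction hinge (about 0.06 N m, so 1.5 to 3 N at a fingertip) keeps it where it is left. Over packed stock a flap moves 0.02 rad freely, then springs against the padding and stops at about 0.13 rad (some 4 mm at a fingertip).
- flap2 (a joint): Tilt of flap 2 in rad: 0 level, positive when its edge towards the robot (chest -x) is down, negative when its far edge is down; stops at -1.0 and +1.0. A friction hinge (about 0.06 N m, so 1.5 to 3 N at a fingertip) keeps it where it is left. Over packed stock a flap moves 0.02 rad freely, then springs against the padding and stops at about 0.13 rad (some 4 mm at a fingertip).
- flap3 (a joint): Tilt of flap 3 in rad: 0 level, positive when its edge towards the robot (chest -x) is down, negative when its far edge is down; stops at -1.0 and +1.0. A friction hinge (about 0.06 N m, so 1.5 to 3 N at a fingertip) keeps it where it is left. Over packed stock a flap moves 0.02 rad freely, then springs against the padding and stops at about 0.13 rad (some 4 mm at a fingertip).
- flap4 (a joint): Tilt of flap 4 in rad: 0 level, positive when its edge towards the robot (chest -x) is down, negative when its far edge is down; stops at -1.0 and +1.0. A friction hinge (about 0.06 N m, so 1.5 to 3 N at a fingertip) keeps it where it is left. Over packed stock a flap moves 0.02 rad freely, then springs against the padding and stops at about 0.13 rad (some 4 mm at a fingertip).
- palette: Loose round white paint palette, 124 mm across with six wells, 17 mm high, on the table on the robot's side of the chest. Origin: centre of its underside.
- pot: Loose white paint pot, 66 mm across, 62 mm high, a brush standing in it to about 125 mm, beyond one end of the chest (+y). Origin: centre of its underside.
- bottle: Loose orange glue bottle, 52 mm across, 130 mm high, standing behind the chest. Origin: centre of its underside.
- mug: Loose white mug, 76 mm across, 85 mm high, with a handle, standing behind the chest. Origin: centre of its underside.

How it is judged:
By the outcome, as a careful person would: the job done as asked, in the order asked, and still so for the second after the job is handed in, with the robot touching nothing.
It also fails if it takes over 48 s, if anything falls off the work surface, if the arm or the gripper's body presses on something with over 40 N, if the wrist force passes 120 N, or if a joint passes its speed limit or range.

## Working session

There is one attempt and no reset: what is moved stays moved. The work goes in short steps, Python scripts to look and compute and a tool call to move; the robot and the scene stay as the last step left them, time stands still between calls to the robot, and variables do not carry over. Pictures are saved under pics/ and viewed, at most 10 in all, crops included, and the job is handed in when it is done.

Besides the shell and the picture viewer there is one more tool, called after ">>>" as name(argument=value, ...), one argument or row to a line, values as JSON. carry_out: Moves the arm, as the interface text tells. Its arguments: {"type":"object","properties":{"commands":{"type":"array"},"newtons":{"type":"number"}},"required":["commands"]}

```bash
mkdir -p pics
cat > h.py <<'E'
import numpy as np, cv2
from cell import robot
def ray(pic,px):
    V=np.array(pic["view"]);R=V[:3,:3];t=V[:3,3]
    d=np.array([(px[0]-pic["cx"])/pic["fx"],-(px[1]-pic["cy"])/pic["fy"],-1.])
    return -R.T@t, R.T@d
def atz(pic,px,z):
    c,d=ray(pic,px); return c+d*(z-c[2])/d[2]
def save(pic,n): cv2.imwrite(f"pics/{n}.png",pic["pixels"][:,:,::-1])
E
python3 - <<'E'
from h import *
s=robot.observe();print({k:np.round(s[k],3) for k in ("time","tool_pos","tool_rot","contact_force","opening")})
for cam in("top","scene"):
    p=robot.read_camera(cam);save(p,cam+"0");print(cam,[k for k in p])
    for n,z in [(f"flap{i}_mid",.08) for i in(1,2,3,4)]+[("palette",0),("pot",0),("bottle",0),("mug",0)]:
        r=robot.tip_of(p,n)
        for q in r[:2]: print(n,round(q["p"],2),np.round(q["at"]),np.round(atz(p,q["at"],z),3))
E
```

```text
{'time': np.float64(0.0), 'tool_pos': array([0.236, 0.469, 0.216]), 'tool_rot': array([-3.14 , -0.   ,  2.675]), 'contact_force': array([ 0.003, -0.196, -0.931]), 'opening': np.float64(0.092)}
top ['pixels', 'fx', 'fy', 'cx', 'cy', 'view', 'shot']
flap1_mid 0.56 [215. 182.] [0.56 0.16 0.08]
flap2_mid 0.57 [253. 191.] [0.541 0.069 0.08 ]
flap3_mid 0.74 [294. 206.] [ 0.505 -0.029  0.08 ]
flap4_mid 0.78 [333. 220.] [ 0.476 -0.122  0.08 ]
palette 0.83 [262. 264.] [ 0.365  0.04  -0.   ]
palette 0.67 [290. 205.] [ 0.517 -0.029  0.   ]
pot 0.66 [174. 155.] [0.643 0.278 0.   ]
bottle 0.56 [244. 131.] [0.713 0.093 0.   ]
mug 0.81 [340. 172.] [ 0.608 -0.16   0.   ]
mug 0.53 [177. 152.] [0.651 0.269 0.   ]
scene ['pixels', 'fx', 'fy', 'cx', 'cy', 'view', 'shot']
flap1_mid 0.66 [279. 218.] [0.567 0.164 0.08 ]
flap2_mid 0.61 [260. 186.] [0.532 0.049 0.08 ]
flap3_mid 0.91 [251. 169.] [ 0.503 -0.023  0.08 ]
flap4_mid 0.85 [240. 150.] [ 0.474 -0.114  0.08 ]
flap4_mid 0.23 [285. 294.] [0.684 0.326 0.08 ]
palette 0.87 [306. 189.] [0.376 0.044 0.   ]
palette 0.37 [287. 296.] [ 0.641  0.282 -0.   ]
pot 0.95 [285. 297.] [0.645 0.283 0.   ]
bottle 0.83 [207. 254.] [0.707 0.093 0.   ]
mug 0.82 [188. 183.] [ 0.611 -0.166  0.   ]
```

View pics/top0.png

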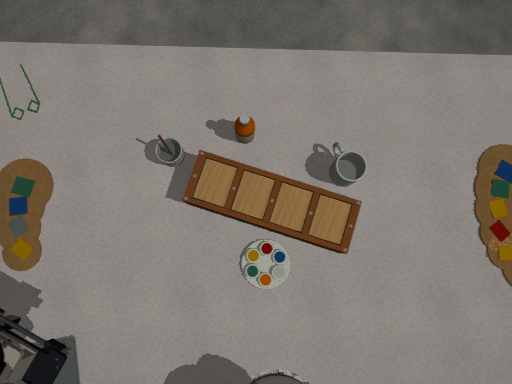

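View pics/scene0.png

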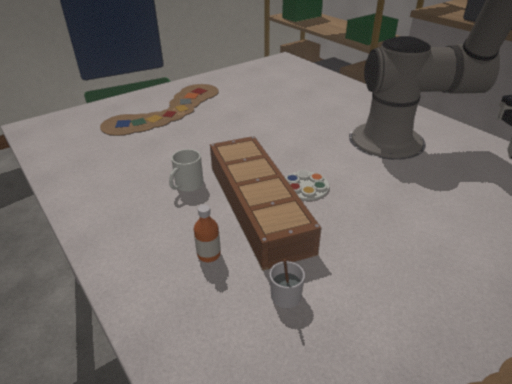

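The pictures show the chest running diagonally, with flaps at about (215,182), (253,191), (294,206) and (333,220) in the top view. The palette is on the near side, the mug and bottle are behind, and the pot is past the +y end. The measured flap row is 0.293 m long against 0.288 m expected. Chest yaw is about -0.305. I'll approach the near half of flap 1.

>>> carry_out(
  commands=[
    [[0,0,0],-0.162,0],
    [[-0.046,-0.025,0],0,0],
    [[-0.046,-0.025,0],0,0],
    [[-0.046,-0.025,0],0,0],
    [[-0.046,-0.025,0],0,0],
    [[-0.046,-0.025,0],0,0],
    [[-0.046,-0.025,0],0,0],
    [[-0.046,-0.025,0],0,0],
    [[-0.046,-0.025,0],0,0],
    [[0,0,0],0,0],
    [[0,0,0],0,0],
  ],
)

```text
time: 2.28
tool_pos: [0.5269, 0.1678, 0.2162]
tool_rot: [3.141, -0.001, 2.836]
contact_force: [-0.5, 0.0, -0.2]
opening: 0.0003
grip_force: 0.0
```

```bash
cat >> h.py <<'E'
from scipy.spatial.transform import Rotation as Ro
def wrist():
    s=robot.observe(); p=robot.read_camera("wrist")
    T=np.eye(4);T[:3,:3]=Ro.from_euler("xyz",s["tool_rot"]).as_matrix();T[:3,3]=s["tool_pos"]
    p2=dict(p); p2["view"]=np.linalg.inv(T@np.array(p["T_tool_cam"])); return s,p,p2
def st():
    s=robot.observe();print({k:np.round(s[k],4).tolist() for k in ("time","tool_pos","tool_rot","contact_force","torque","opening")})
E
python3 - <<'E'
from h import *
st()
s,p,p2=wrist();save(p,"w1")
for n in ("flap1_mid","flap2_mid","flap3_mid"):
    for q in robot.tip_of(p,n)[:2]: print(n,round(q["p"],2),np.round(q["at"]),np.round(atz(p2,q["at"],.08),4))
E
```

```text
{'time': 2.275, 'tool_pos': [0.5269, 0.1678, 0.2162], 'tool_rot': [3.1415, -0.0008, 2.8363], 'contact_force': [-0.4973, 0.0187, -0.1507], 'torque': [0.0034, -0.0118, -0.0065], 'opening': 0.0003}
flap1_mid 0.75 [268. 210.] [0.5582 0.1625 0.08  ]
flap2_mid 0.91 [172. 218.] [0.5378 0.069  0.08  ]
flap3_mid 0.89 [ 70. 213.] [ 0.5032 -0.0256  0.08  ]
flap3_mid 0.4 [ 41. 297.] [ 0.5793 -0.0972  0.08  ]
```

View pics/w1.png

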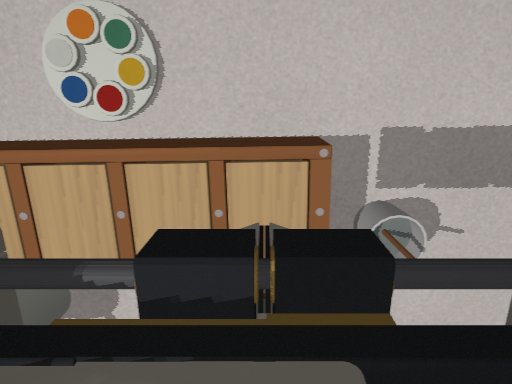

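The wrist view shows the chest square to the tool. The pivot screws run from (23,216) to (319,212), and flap 1 spans columns 227–308 with its near edge at row 161. I'll refine the position from these.

Run:
```python
from h import *
s,p,p2=wrist()
for q in [(319,212),(219,213),(121,215),(23,216),(227,161),(308,160)]: print(q,np.round(atz(p2,q,.08),4))
a=atz(p2,(319,212),.08);b=atz(p2,(23,216),.08)
y=(a-b)/np.linalg.norm(a-b);x=np.array([y[1],-y[0],0]);print("len",np.linalg.norm(a-b),y)
f1=a-.048*y
for i in range(4):
    f=f1-.096*i*y; print(i+1,f.round(4),"press",(f-.036*x).round(4))
R=Ro.from_euler("xyz",s["tool_rot"]).as_matrix()
print("tool shift",(R.T@(f1-.036*x-s["tool_pos"])).round(4))
```

```text
(319, 212) [0.5756 0.2103 0.08  ]
(219, 213) [0.5472 0.1158 0.08  ]
(121, 215) [0.5203 0.0226 0.08  ]
(23, 216) [ 0.4923 -0.0704  0.08  ]
(227, 161) [0.5004 0.1404 0.08  ]
(308, 160) [0.5223 0.2136 0.08  ]
len 0.2928237004104875 [0.28439853 0.95870615 0.        ]
1 [0.562  0.1643 0.08  ] press [0.5275 0.1745 0.08  ]
2 [0.5347 0.0723 0.08  ] press [0.5002 0.0825 0.08  ]
3 [ 0.5074 -0.0198  0.08  ] press [ 0.4729 -0.0095  0.08  ]
4 [ 0.4801 -0.1118  0.08  ] press [ 0.4456 -0.1016  0.08  ]
tool shift [0.0009 0.0058 0.1367]
```

>>> carry_out(
  commands=[
    [[0,0.005,0.045],-0.017,0],
    [[0,0,0.045],0,0],
    [[0,0,0.025],0,0],
    [[0,0,0],0,0],
    [[0,0,0],0,0],
  ],
)

```text
time: 3.15
tool_pos: [0.5295, 0.1729, 0.1027]
tool_rot: [3.141, 0.002, 2.854]
contact_force: [-0.1, 0.6, 0.7]
opening: 0.0001
grip_force: 0.0
```

>>> carry_out(
  commands=[
    [[0,0,0.002],0,0],
    [[0,0,0.002],0,0],
    [[0,0,0],0,0],
  ],
)

```text
time: 3.52
tool_pos: [0.5288, 0.1724, 0.0977]
tool_rot: [3.141, 0.0, 2.854]
contact_force: [-0.2, 0.3, -0.1]
opening: 0.0008
grip_force: 0.0
```

>>> carry_out(
  commands=[
    [[0,0,0.001],0,0],
    [[0,0,0],0,0],
  ],
)

```text
time: 3.78
tool_pos: [0.5287, 0.1724, 0.0964]
tool_rot: [3.142, -0.0, 2.854]
contact_force: [-0.6, 0.1, 0.1]
opening: 0.0006
grip_force: 0.0
```

>>> carry_out(
  commands=[
    [[0,0,0.001],0,0],
    [[0,0,0],0,0],
  ],
)

```text
time: 4.03
tool_pos: [0.5287, 0.1724, 0.0953]
tool_rot: [-3.142, -0.0, 2.854]
contact_force: [0.8, 0.3, 0.6]
opening: 0.0001
grip_force: 0.0
```

>>> carry_out(
  commands=[
    [[0,0,0.001],0,0],
    [[0,0,0],0,0],
  ],
)

```text
time: 4.28
tool_pos: [0.5287, 0.1724, 0.0943]
tool_rot: [-3.142, -0.0, 2.854]
contact_force: [-0.2, -0.3, 0.7]
opening: 0.0002
grip_force: 0.0
```

>>> carry_out(
  commands=[
    [[0,0,0.001],0,0],
    [[0,0,0],0,0],
  ],
)

```text
time: 4.53
tool_pos: [0.5287, 0.1724, 0.0933]
tool_rot: [3.142, -0.0, 2.854]
contact_force: [0.4, 0.1, -0.5]
opening: 0.0002
grip_force: 0.0
```

Run:
```python
from h import *
print(robot.tcp_to_tips); st(); p=robot.read_camera("scene");st();q=cv2.resize(p["pixels"][100:280,180:340],None,fx=4,fy=3.3,interpolation=cv2.INTER_CUBIC);cv2.imwrite("pics/s1.png",q[:,:,::-1])
```

```text
0.017
{'time': 4.525, 'tool_pos': [0.5287, 0.1724, 0.0933], 'tool_rot': [3.1416, -0.0001, 2.8538], 'contact_force': [0.3623, 0.1215, -0.4545], 'torque': [0.0146, -0.002, 0.011], 'opening': 0.0002}
{'time': 4.575, 'tool_pos': [0.5288, 0.1724, 0.0934], 'tool_rot': [3.1415, -0.0, 2.8538], 'contact_force': [0.3974, -0.3137, -0.1924], 'torque': [0.0047, -0.059, 0.0319], 'opening': 0.0004}
```

View pics/s1.png

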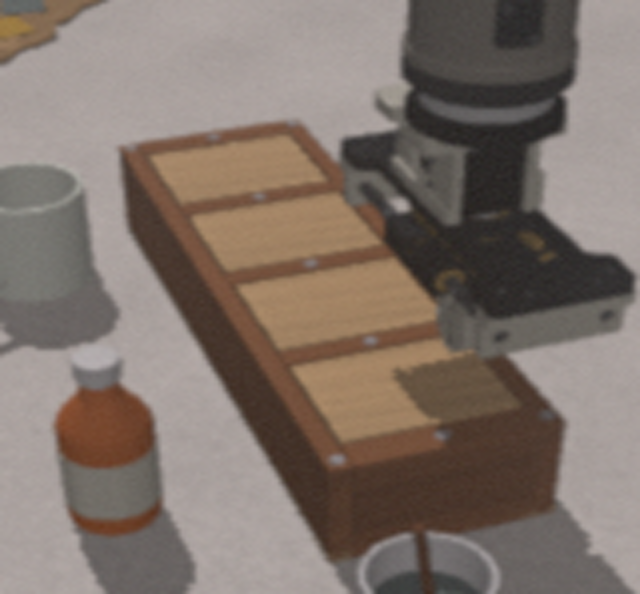

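The scene crop shows flap 1 still looking level at about (400,390), with the tips hidden behind the gripper body. There's no contact force yet, so I'll keep lowering gently.

>>> carry_out(
  commands=[
    [[0,0,0.001],0,0],
    [[0,0,0],0,0],
  ],
)

```text
time: 4.82
tool_pos: [0.5287, 0.1724, 0.0924]
tool_rot: [3.142, -0.0, 2.854]
contact_force: [-0.5, 0.5, -0.3]
opening: 0.0004
grip_force: 0.0
```

>>> carry_out(
  commands=[
    [[0,0,0.001],0,0],
    [[0,0,0],0,0],
  ],
)

```text
time: 5.08
tool_pos: [0.5287, 0.1724, 0.0913]
tool_rot: [3.142, -0.0, 2.854]
contact_force: [-0.2, 0.5, -0.0]
opening: 0.0004
grip_force: 0.0
```

Run:
```python
from h import *
s,p,p2=wrist();save(p,"w2");st()
```

```text
{'time': 5.125, 'tool_pos': [0.5288, 0.1724, 0.0914], 'tool_rot': [3.1415, -0.0001, 2.8537], 'contact_force': [-0.1295, -0.0485, 0.3719], 'torque': [0.0617, 0.0216, 0.0146], 'opening': 0.0002}
```

View pics/w2.png

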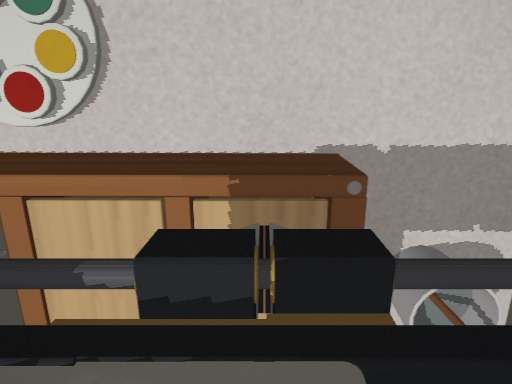

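Run:
```python
from h import *
s,p,p2=wrist()
R=Ro.from_euler("xyz",s["tool_rot"]).as_matrix()
for z in(.07,.08): 
  for q in [(195,199),(327,199),(30,199),(162,199),(354,187),(265,225)]: 
    w=atz(p2,q,z); print(z,q,w.round(4),"tool",(R.T@(w-s["tool_pos"])).round(4))
V=p2["view"]
for t in [(.0095,0,.017),(-.0095,0,.017),(0,.019,.017),(.0095,.019,.017),(0.0145,0,.0115)]:
    c=(V@np.append(R@np.array(t)+s["tool_pos"],1))[:3]; print(t,(p["cx"]+p["fx"]*c[0]/-c[2]).round(),(p["cy"]-p["fy"]*c[1]/-c[2]).round())
t=robot.read_camera("top");q=cv2.resize(t["pixels"][130:260,150:370],None,fx=3.6,fy=3.6,interpolation=cv2.INTER_CUBIC);cv2.imwrite("pics/t1.png",q[:,:,::-1])
print(np.array(p["T_tool_cam"]).round(3))
```

```text
0.07 (195, 199) [0.5033 0.1364 0.07  ] tool [ 0.0142 -0.0418  0.0214]
0.07 (327, 199) [0.526  0.2133 0.07  ] tool [0.0143 0.0384 0.0214]
0.07 (30, 199) [0.4748 0.0403 0.07  ] tool [ 0.0142 -0.142   0.0214]
0.07 (162, 199) [0.4976 0.1172 0.07  ] tool [ 0.0142 -0.0618  0.0214]
0.07 (354, 187) [0.5232 0.2306 0.07  ] tool [0.0218 0.0542 0.0214]
0.07 (265, 225) [0.5315 0.1724 0.07  ] tool [-0.0026  0.0008  0.0214]
0.08 (195, 199) [0.501  0.1394 0.08  ] tool [ 0.0173 -0.0396  0.0114]
0.08 (327, 199) [0.5225 0.2122 0.08  ] tool [0.0173 0.0364 0.0114]
0.08 (30, 199) [0.474  0.0483 0.08  ] tool [ 0.0172 -0.1346  0.0114]
0.08 (162, 199) [0.4956 0.1212 0.08  ] tool [ 0.0173 -0.0586  0.0114]
0.08 (354, 187) [0.5199 0.2286 0.08  ] tool [0.0245 0.0514 0.0114]
0.08 (265, 225) [0.5277 0.1735 0.08  ] tool [0.0013 0.0007 0.0114]
(0.0095, 0, 0.017) 264.0 209.0
(-0.0095, 0, 0.017) 264.0 238.0
(0, 0.019, 0.017) 295.0 224.0
(0.0095, 0.019, 0.017) 296.0 209.0
(0.0145, 0, 0.0115) 264.0 204.0
[[ 0.     0.964  0.267  0.072]
 [ 1.    -0.001  0.     0.   ]
 [ 0.001  0.267 -0.964 -0.169]
 [ 0.     0.     0.     1.   ]]
```

View pics/t1.png

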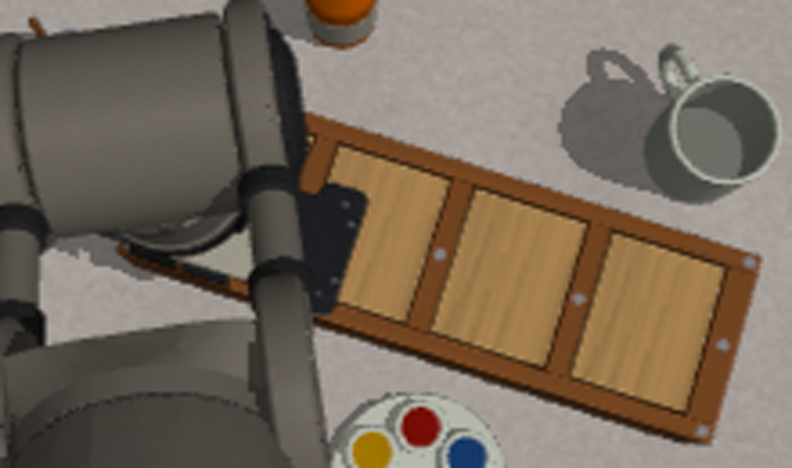

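Flap 1 spans 132 px at its near edge, the same as flap 2, so it is still level and there's no force. The tips must not have touched yet, so I'll keep lowering in small steps.

>>> carry_out(
  commands=[
    [[0,0,0.001],0,0],
    [[0,0,0],0,0],
  ],
)

```text
time: 5.48
tool_pos: [0.5287, 0.1724, 0.0903]
tool_rot: [-3.142, -0.0, 2.854]
contact_force: [-0.7, 0.1, 0.0]
opening: 0.0007
grip_force: 0.0
```

>>> carry_out(
  commands=[
    [[0,0,0.001],0,0],
    [[0,0,0],0,0],
  ],
)

```text
time: 5.72
tool_pos: [0.5287, 0.1724, 0.0893]
tool_rot: [3.142, -0.0, 2.854]
contact_force: [0.1, -0.1, -0.2]
opening: 0.0008
grip_force: 0.0
```

Run:
```python
from h import *
s,p,p2=wrist();st()
q=cv2.resize(p["pixels"][170:250,150:350],None,fx=4,fy=4,interpolation=cv2.INTER_CUBIC);cv2.imwrite("pics/w3.png",q[:,:,::-1])
```

```text
{'time': 5.775, 'tool_pos': [0.5287, 0.1724, 0.0894], 'tool_rot': [3.1416, -0.0, 2.8538], 'contact_force': [0.6237, -1.0599, -0.6313], 'torque': [-0.0061, 0.0179, -0.0569], 'opening': 0.0006}
```

View pics/w3.png

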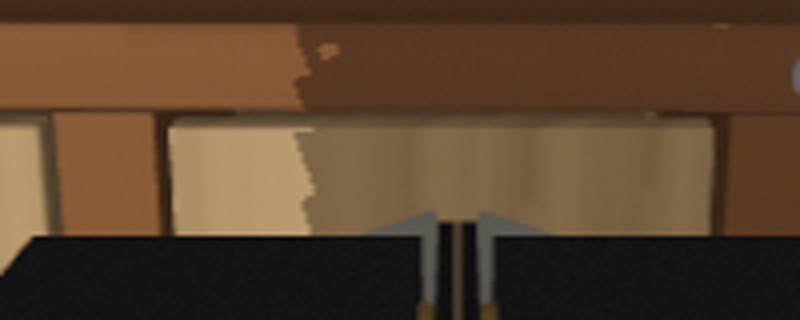

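The crop shows the pointed fingertips at about (259,223) in the full frame, and flap 1's near edge roughly 1–2 px lower than flap 2's. I'll step on and track flap 1's edges by numbers.

>>> carry_out(
  commands=[
    [[0,0,0.001],0,0],
    [[0,0,0],0,0],
  ],
)

```text
time: 6.02
tool_pos: [0.5287, 0.1724, 0.0883]
tool_rot: [-3.142, -0.0, 2.854]
contact_force: [-0.2, 0.5, 0.2]
opening: 0.0004
grip_force: 0.0
```

>>> carry_out(
  commands=[
    [[0,0,0.001],0,0],
    [[0,0,0],0,0],
  ],
)

```text
time: 6.28
tool_pos: [0.5287, 0.1724, 0.0873]
tool_rot: [3.142, -0.0, 2.854]
contact_force: [0.2, -0.4, 0.7]
opening: 0.0007
grip_force: 0.0
```

>>> carry_out(
  commands=[
    [[0,0,0.001],0,0],
    [[0,0,0],0,0],
  ],
)

```text
time: 6.52
tool_pos: [0.5287, 0.1724, 0.0864]
tool_rot: [3.142, -0.0, 2.854]
contact_force: [0.3, 0.1, -0.2]
opening: 0.0008
grip_force: 0.0
```

Run:
```python
from h import *
s,p,p2=wrist();st()
g=cv2.cvtColor(p["pixels"],cv2.COLOR_RGB2GRAY)
print("f1 col",g[188:222,300].tolist());print("f2 col",g[188:222,140].tolist())
print("row205 L",g[205,180:205].tolist(),"R",g[205,320:345].tolist())
save(p,"w4raw");q=cv2.resize(p["pixels"][150:250,0:360],(792,440),interpolation=cv2.INTER_CUBIC);cv2.imwrite("pics/w4.png",q[:,:,::-1])
```

```text
{'time': 6.575, 'tool_pos': [0.5288, 0.1724, 0.0864], 'tool_rot': [3.1415, -0.0, 2.8538], 'contact_force': [0.3116, -0.172, 1.0193], 'torque': [0.0368, -0.01, -0.0002], 'opening': 0.0003}
f1 col [63, 62, 64, 64, 63, 62, 62, 62, 62, 62, 56, 60, 61, 79, 77, 90, 100, 101, 101, 102, 102, 101, 100, 102, 101, 101, 101, 101, 100, 100, 100, 101, 101, 101]
f2 col [99, 100, 99, 100, 99, 99, 99, 99, 99, 97, 105, 60, 68, 77, 77, 129, 142, 144, 144, 144, 145, 145, 144, 144, 145, 144, 146, 145, 145, 146, 146, 145, 145, 146]
row205 L [101, 101, 100, 101, 101, 101, 101, 75, 41, 41, 41, 126, 148, 147, 146, 146, 146, 145, 147, 149, 152, 153, 154, 155, 156] R [106, 108, 109, 107, 107, 105, 106, 105, 100, 72, 41, 41, 40, 53, 64, 66, 66, 65, 65, 65, 65, 65, 65, 65, 65]
```

View pics/w4.png

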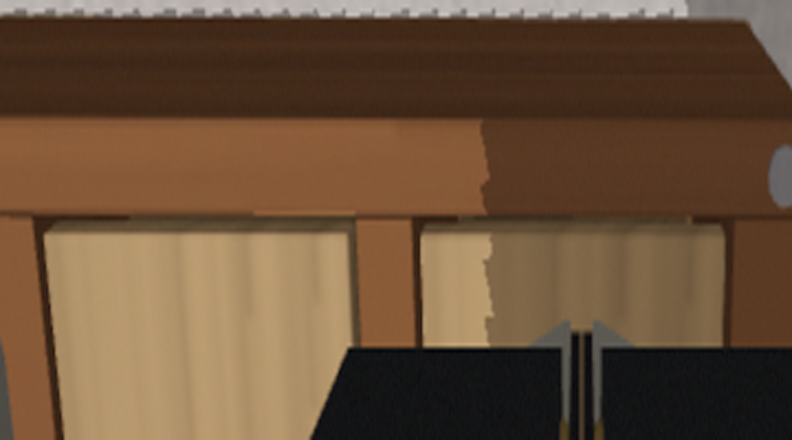

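Flap 1's near edge (row 203) matches flap 2's, and its apparent width puts it at z≈0.079, so it is level. The tips evidently don't reach as far as stated when closed. I'll keep lowering while watching the force.

>>> carry_out(
  commands=[
    [[0,0,0.001],0,0],
    [[0,0,0.001],0,0],
    [[0,0,0],0,0],
  ],
)

```text
time: 6.95
tool_pos: [0.5287, 0.1724, 0.0843]
tool_rot: [3.142, -0.0, 2.854]
contact_force: [0.6, 0.2, 0.3]
opening: 0.0007
grip_force: 0.0
```

>>> carry_out(
  commands=[
    [[0,0,0.001],0,0],
    [[0,0,0.001],0,0],
    [[0,0,0],0,0],
  ],
)

```text
time: 7.32
tool_pos: [0.5287, 0.1724, 0.0823]
tool_rot: [3.142, -0.0, 2.854]
contact_force: [0.7, 0.1, -0.2]
opening: 0.0007
grip_force: 0.0
```

Run:
```python
from h import *
s,p,p2=wrist();st()
g=cv2.cvtColor(p["pixels"],cv2.COLOR_RGB2GRAY)
print("f1 col",g[188:222,300].tolist());print("f2 col",g[188:222,140].tolist())
for r in (210,226):
  print("row",r,"L",g[r,170:205].tolist(),"R",g[r,320:355].tolist(), "f2", g[r,0:30].tolist(),g[r,135:170].tolist())
save(p,"w5raw")
a=robot.read_camera("scene");save(a,"s5raw")
b=cv2.imread("pics/s1.png");q=cv2.resize(a["pixels"][190:250,230:330][:,:,::-1],(800,480),interpolation=cv2.INTER_CUBIC);cv2.imwrite("pics/s5.png",q)
```

```text
{'time': 7.375, 'tool_pos': [0.5287, 0.1724, 0.0824], 'tool_rot': [3.1416, -0.0001, 2.8538], 'contact_force': [-0.2102, -0.4412, 0.1965], 'torque': [-0.0094, 0.0076, -0.0298], 'opening': 0.0003}
f1 col [64, 64, 63, 63, 63, 62, 64, 63, 63, 59, 62, 62, 58, 53, 63, 80, 79, 84, 101, 102, 103, 102, 102, 102, 102, 102, 101, 102, 101, 102, 102, 101, 101, 101]
f2 col [101, 101, 99, 99, 99, 100, 99, 99, 100, 100, 100, 98, 85, 58, 66, 75, 75, 118, 136, 144, 143, 143, 142, 142, 142, 142, 142, 141, 141, 141, 141, 141, 144, 147]
row 210 L [101, 101, 101, 101, 101, 101, 101, 101, 101, 102, 101, 101, 101, 102, 101, 87, 56, 42, 41, 75, 130, 147, 146, 145, 145, 146, 146, 148, 150, 153, 154, 154, 156, 156, 156] R [105, 106, 108, 108, 108, 107, 106, 105, 105, 102, 85, 56, 41, 42, 46, 60, 66, 65, 66, 65, 65, 64, 66, 64, 65, 65, 66, 66, 65, 66, 66, 65, 65, 65, 65] f2 [100, 100, 99, 100, 101, 100, 100, 100, 99, 101, 86, 55, 40, 39, 41, 82, 131, 145, 145, 144, 144, 144, 146, 148, 150, 152, 153, 153, 155, 155] [147, 147, 145, 144, 143, 142, 145, 148, 152, 154, 156, 158, 159, 160, 159, 158, 157, 156, 155, 154, 135, 100, 75, 70, 65, 88, 101, 102, 100, 101, 100, 101, 102, 102, 102]
row 226 L [101, 102, 102, 101, 101, 101, 100, 102, 101, 102, 101, 102, 102, 101, 101, 101, 86, 55, 41, 42, 76, 132, 148, 148, 147, 146, 146, 146, 148, 151, 153, 155, 155, 156, 157] R [106, 108, 108, 108, 107, 106, 105, 104, 102, 86, 56, 40, 41, 46, 57, 65, 65, 65, 65, 65, 65, 65, 66, 65, 66, 65, 66, 65, 65, 66, 66, 66, 65, 66, 65] f2 [95, 100, 99, 101, 99, 100, 100, 100, 100, 100, 100, 100, 100, 100, 74, 42, 40, 41, 82, 132, 145, 145, 144, 144, 143, 145, 147, 150, 151, 153] [149, 147, 147, 147, 148, 149, 151, 152, 152, 153, 154, 155, 157, 157, 160, 159, 159, 157, 157, 155, 154, 143, 115, 81, 69, 66, 82, 97, 101, 101, 102, 102, 102, 102, 101]
```

View pics/s5.png

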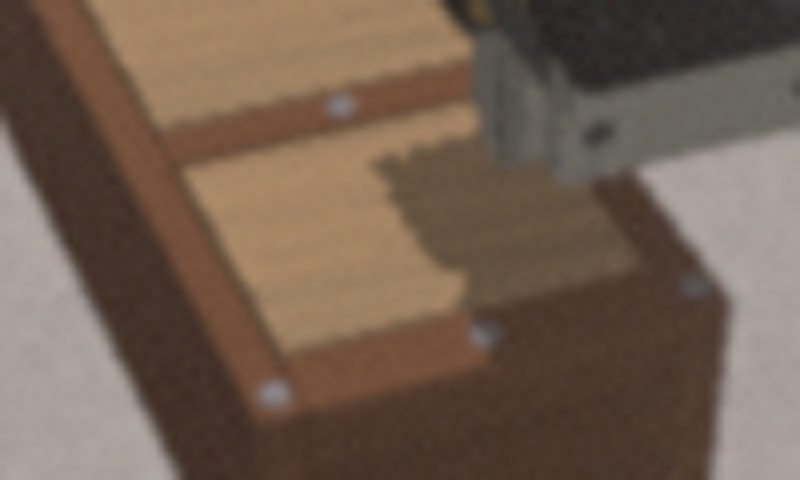

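Flap 1 is still level at (330,250) in the crop, with the gripper's corner at about (301,212) in the full frame. I'll check whether the reported pose agrees with the picture.

Run:
```python
from h import *
a=robot.read_camera("scene");s=robot.observe();V=np.array(a["view"])
R=Ro.from_euler("xyz",s["tool_rot"]).as_matrix()
def pr(w):
    c=(V@np.append(w,1))[:3]; return np.round([a["cx"]+a["fx"]*c[0]/-c[2],a["cy"]-a["fy"]*c[1]/-c[2]],1)
for t in [(0,0,0),(0,0,.017),(-.0375,.095,-.049),(.0375,.095,-.049),(-.0375,-.095,-.049),(.0375,-.095,-.049)]:
    print(t,pr(R@np.array(t)+s["tool_pos"]))
print("flap1 mid",pr(np.array([.562,.1643,.08])),"near edge mid",pr(np.array([.514,.1785,.08])))
print({k:np.round(s[k],3).tolist() for k in("qpos","joint_efforts")})
```

```text
(0, 0, 0) [295.3 212.2]
(0, 0, 0.017) [294.9 218.2]
(-0.0375, 0.095, -0.049) [299.3 227. ]
(0.0375, 0.095, -0.049) [335.  217.8]
(-0.0375, -0.095, -0.049) [263.  173.2]
(0.0375, -0.095, -0.049) [294.  166.6]
flap1 mid [280.7 217.2] near edge mid [302.3 211.8]
{'qpos': [0.177, 0.537, 1.614, 0.0, 0.99, -1.106], 'joint_efforts': [0.0, -48.796, -20.345, 0.003, 0.09, 0.0]}
```

View pics/s5raw.png

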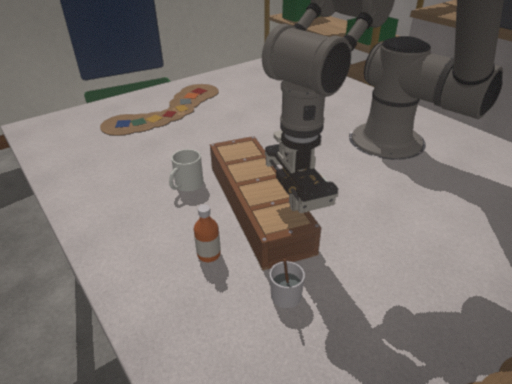

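The picture shows the gripper body about 20 px higher than the described geometry predicts: its corner is near (301,212), against (299,227) expected. So the tips really do sit higher than stated. I'll go on lowering gently until there's contact.

>>> carry_out(
  commands=[
    [[0,0,0.001],0,0],
    [[0,0,0.001],0,0],
    [[0,0,0],0,0],
  ],
)

```text
time: 7.85
tool_pos: [0.5287, 0.1724, 0.0803]
tool_rot: [3.142, -0.0, 2.854]
contact_force: [-0.2, -0.6, 0.4]
opening: 0.0002
grip_force: 0.0
```

>>> carry_out(
  commands=[
    [[0,0,0.001],0,0],
    [[0,0,0.001],0,0],
    [[0,0,0],0,0],
  ],
)

```text
time: 8.22
tool_pos: [0.5287, 0.1724, 0.0783]
tool_rot: [3.142, -0.0, 2.854]
contact_force: [0.5, -0.0, -0.6]
opening: 0.0008
grip_force: 0.0
```

>>> carry_out(
  commands=[
    [[0,0,0.001],0,0],
    [[0,0,0.001],0,0],
    [[0,0,0],0,0],
  ],
)

```text
time: 8.6
tool_pos: [0.5287, 0.1724, 0.0763]
tool_rot: [-3.142, -0.0, 2.854]
contact_force: [0.3, -0.1, 0.0]
opening: 0.0004
grip_force: 0.0
```

Run:
```python
from h import *
s,p,p2=wrist();st();save(p,"w6raw")
g=cv2.cvtColor(p["pixels"],cv2.COLOR_RGB2GRAY).astype(int)
prev=cv2.cvtColor(cv2.imread("pics/w5raw.png"),cv2.COLOR_BGR2GRAY).astype(int)
for r in(214,224):
    for n,G in(("now",g),("prev",prev)):
        print(r,n,"dark gaps at",[c for c in range(0,360) if G[r,c]<58])
for n,G in(("now",g),("prev",prev)): print(n,"f1 col",G[190:230,300].tolist(),"f2",G[190:230,140].tolist())
for n,v in(("tip",(0,0,.017)),("tcp",(0,0,0))):
    R=Ro.from_euler("xyz",s["tool_rot"]).as_matrix();c=(p2["view"]@np.append(R@np.array(v)+s["tool_pos"],1))[:3]
    print(n,p["cx"]+p["fx"]*c[0]/-c[2],p["cy"]-p["fy"]*c[1]/-c[2])
# tip silhouette
for r in range(216,236,2): print(r,p["pixels"][r,236:294:3].sum(1).tolist())
```

```text
{'time': 8.65, 'tool_pos': [0.5288, 0.1724, 0.0764], 'tool_rot': [3.1416, -0.0001, 2.8538], 'contact_force': [-0.5524, 0.2361, -0.0907], 'torque': [0.0229, 0.0258, 0.0501], 'opening': 0.0002}
214 now dark gaps at [3, 4, 5, 6, 184, 185, 186, 334, 335, 336, 337]
214 prev dark gaps at [12, 13, 14, 15, 187, 188, 189, 331, 332, 333, 334]
224 now dark gaps at [5, 6, 7, 8, 185, 186, 187, 333, 334, 335, 336]
224 prev dark gaps at [14, 15, 16, 17, 187, 188, 189, 331, 332, 333]
now f1 col [64, 65, 64, 63, 64, 63, 64, 64, 62, 62, 62, 61, 62, 60, 55, 64, 76, 82, 81, 99, 103, 103, 103, 104, 103, 103, 104, 102, 103, 104, 103, 104, 103, 103, 102, 102, 103, 102, 102, 19] f2 [102, 101, 101, 101, 100, 100, 100, 100, 100, 100, 100, 100, 101, 89, 60, 60, 74, 74, 93, 143, 154, 155, 155, 155, 155, 155, 155, 155, 154, 154, 153, 153, 152, 153, 152, 153, 154, 154, 154, 154]
prev f1 col [63, 63, 63, 62, 64, 63, 63, 59, 62, 62, 58, 53, 63, 80, 79, 84, 101, 102, 103, 102, 102, 102, 102, 102, 101, 102, 101, 102, 102, 101, 101, 101, 101, 101, 100, 101, 101, 101, 101, 20] f2 [99, 99, 99, 100, 99, 99, 100, 100, 100
[... 530 characters left out ...]
3, 296, 306, 308]
222 [305, 302, 295, 294, 288, 280, 295, 299, 309, 307, 300, 298, 302, 297, 284, 273, 272, 297, 307, 309]
224 [305, 303, 295, 293, 287, 278, 266, 266, 309, 304, 298, 281, 266, 269, 279, 276, 276, 294, 306, 307]
226 [307, 302, 297, 285, 264, 265, 264, 266, 47, 148, 41, 212, 266, 264, 263, 266, 275, 294, 305, 306]
228 [306, 295, 264, 261, 260, 261, 261, 265, 52, 146, 51, 212, 266, 261, 263, 260, 263, 269, 301, 305]
230 [61, 60, 60, 58, 65, 60, 66, 265, 48, 149, 50, 208, 237, 68, 55, 62, 61, 62, 60, 54]
232 [58, 56, 58, 66, 59, 55, 63, 266, 42, 141, 50, 168, 235, 62, 53, 60, 57, 63, 58, 66]
234 [62, 60, 59, 61, 60, 66, 59, 266, 52, 146, 48, 162, 235, 64, 59, 58, 58, 57, 59, 59]
```

>>> carry_out(
  commands=[
    [[0,0,0.001],0,0],
    [[0,0,0.001],0,0],
    [[0,0,0],0,0],
  ],
)

```text
time: 9.02
tool_pos: [0.5287, 0.1724, 0.0743]
tool_rot: [-3.142, -0.0, 2.854]
contact_force: [-0.0, 0.5, -0.1]
opening: 0.0005
grip_force: 0.0
```

>>> carry_out(
  commands=[
    [[0,0,0.001],0,0],
    [[0,0,0.001],0,0],
    [[0,0,0],0,0],
  ],
)

```text
time: 9.4
tool_pos: [0.5287, 0.1724, 0.0723]
tool_rot: [-3.142, -0.0, 2.854]
contact_force: [-0.2, -1.0, 0.2]
opening: 0.0003
grip_force: 0.0
```

>>> carry_out(
  commands=[
    [[0,0,0.001],0,0],
    [[0,0,0],0,0],
  ],
)

```text
time: 9.65
tool_pos: [0.5287, 0.1724, 0.0714]
tool_rot: [3.142, -0.0, 2.854]
contact_force: [0.2, 0.2, 0.8]
opening: 0.0006
grip_force: 0.0
```

>>> carry_out(
  commands=[
    [[0,0,0.001],0,0],
    [[0,0,0],0,0],
  ],
)

```text
time: 9.9
tool_pos: [0.5287, 0.1724, 0.0703]
tool_rot: [3.142, -0.0, 2.854]
contact_force: [-0.2, 0.3, 0.8]
opening: 0.0008
grip_force: 0.0
```

>>> carry_out(
  commands=[
    [[0,0,0.001],0,0],
    [[0,0,0],0,0],
  ],
)

```text
time: 10.15
tool_pos: [0.5288, 0.1725, 0.0695]
tool_rot: [3.141, 0.0, 2.854]
contact_force: [0.1, 0.7, 1.3]
opening: 0.0004
grip_force: 0.5
```

>>> carry_out(
  commands=[
    [[0,0,0.001],0,0],
    [[0,0,0],0,0],
  ],
)

```text
time: 10.4
tool_pos: [0.5289, 0.1725, 0.0692]
tool_rot: [3.141, 0.001, 2.854]
contact_force: [-1.5, -0.2, 7.6]
opening: 0.0004
grip_force: 3.7
```

>>> carry_out(
  commands=[
    [[0,0,0.001],0,0],
    [[0,0,0],0,0],
  ],
)

```text
time: 10.65
tool_pos: [0.5289, 0.1725, 0.0688]
tool_rot: [3.141, 0.001, 2.854]
contact_force: [-4.4, -0.8, 12.0]
opening: 0.0003
grip_force: 6.0
```

>>> carry_out(
  commands=[
    [[0,0,0.001],0,0],
    [[0,0,0],0,0],
  ],
)

```text
time: 10.9
tool_pos: [0.5289, 0.1725, 0.0685]
tool_rot: [3.141, 0.001, 2.854]
contact_force: [-6.5, -0.7, 16.6]
opening: 0.0002
grip_force: 8.3
```

```bash
cat > m.py <<'E'
from h import *
s,p,p2=wrist();st()
g=cv2.cvtColor(p["pixels"],cv2.COLOR_RGB2GRAY).astype(int)
for r in(218,226): print(r,"dark gaps",[c for c in range(0,512) if g[r,c]<58])
print("f1 col",g[196:234,300].tolist(),"f2",g[196:234,140].tolist())
for r in range(216,232,2): print(r,p["pixels"][r,236:294:3].sum(1).tolist())
E
python3 m.py
```

```text
{'time': 10.95, 'tool_pos': [0.5289, 0.1725, 0.0684], 'tool_rot': [3.141, 0.0012, 2.854], 'contact_force': [-6.2562, -0.9827, 16.8939], 'torque': [-0.2017, 0.922, -0.008], 'opening': 0.0006}
218 dark gaps [180, 181, 182, 183, 336, 337, 338, 339, 340]
226 dark gaps [180, 181, 182, 183, 184, 260, 261, 262, 263, 265, 266, 267, 268, 335, 336, 337, 338, 339]
f1 col [64, 64, 64, 64, 66, 65, 63, 64, 63, 63, 64, 63, 57, 64, 81, 79, 96, 104, 107, 106, 106, 106, 106, 106, 105, 106, 105, 105, 105, 105, 105, 106, 103, 17, 23, 21, 20, 21] f2 [101, 101, 100, 101, 101, 101, 101, 102, 101, 100, 101, 97, 87, 61, 66, 80, 86, 116, 149, 160, 160, 160, 160, 160, 160, 161, 161, 160, 161, 161, 161, 161, 162, 161, 162, 162, 161, 162]
216 [309, 303, 301, 294, 289, 286, 304, 315, 316, 309, 305, 309, 311, 300, 292, 278, 277, 295, 308, 314]
218 [308, 305, 297, 295, 286, 285, 302, 314, 318, 309, 303, 308, 310, 294, 286, 279, 277, 293, 309, 316]
220 [307, 303, 296, 297, 291, 285, 305, 312, 313, 312, 306, 309, 309, 299, 290, 281, 277, 297, 306, 316]
222 [308, 303, 300, 296, 288, 284, 305, 304, 314, 312, 304, 299, 306, 298, 289, 280, 276, 294, 311, 311]
224 [307, 303, 298, 295, 289, 279, 266, 268, 312, 311, 302, 284, 269, 270, 284, 280, 275, 297, 308, 314]
226 [310, 306, 298, 286, 266, 267, 267, 267, 51, 149, 53, 213, 267, 266, 266, 270, 274, 294, 307, 311]
228 [306, 298, 268, 266, 265, 266, 266, 266, 45, 151, 50, 214, 269, 262, 263, 266, 263, 267, 306, 308]
230 [63, 65, 59, 60, 63, 59, 59, 267, 46, 151, 46, 206, 235, 60, 58, 59, 54, 60, 67, 60]
```

Contact at TCP z≈0.0697, and the force climbs stiffly to 17 N within about a millimetre, with both pads sharing it. Flap 1 is packed, so I'll back off and go to flap 2.

>>> carry_out(
  commands=[
    [[0,0,-0.02],0,0],
    [[0,-0.048,0],0,0],
    [[0,-0.048,0],0,0],
    [[0,0,0.01],0,0],
    [[0,0,0.005],0,0],
    [[0,0,0],0,0],
  ],
)

```text
time: 11.7
tool_pos: [0.5015, 0.0812, 0.0708]
tool_rot: [-3.142, -0.001, 2.855]
contact_force: [1.1, 0.5, -0.6]
opening: 0.0003
grip_force: 0.0
```

>>> carry_out(
  commands=[
    [[0,0,0.001],0,0],
    [[0,0,0],0,0],
  ],
)

```text
time: 11.95
tool_pos: [0.5016, 0.0809, 0.0704]
tool_rot: [3.141, 0.0, 2.855]
contact_force: [-0.1, 0.5, 0.2]
opening: 0.0003
grip_force: 0.0
```

>>> carry_out(
  commands=[
    [[0,0,0.001],0,0],
    [[0,0,0],0,0],
  ],
)

```text
time: 12.2
tool_pos: [0.5017, 0.0805, 0.0696]
tool_rot: [3.141, 0.0, 2.854]
contact_force: [-0.2, -0.3, 0.6]
opening: 0.0005
grip_force: 0.5
```

>>> carry_out(
  commands=[
    [[0,0,0.001],0,0],
    [[0,0,0],0,0],
  ],
)

```text
time: 12.45
tool_pos: [0.5017, 0.0805, 0.0692]
tool_rot: [3.141, 0.001, 2.854]
contact_force: [-1.9, 1.4, 8.5]
opening: 0.0008
grip_force: 3.8
```

Flap 2 gives the same stiff rise at the same height, so it's packed. On to flap 3.

>>> carry_out(
  commands=[
    [[0,0,-0.017],0,0],
    [[0,-0.048,0],0,0],
    [[0,-0.048,0],0,0],
    [[0,0,0.01],0,0],
    [[0,0,0.005],0,0],
    [[0,0,0],0,0],
  ],
)

```text
time: 13.2
tool_pos: [0.4742, -0.0108, 0.0699]
tool_rot: [3.141, -0.001, 2.855]
contact_force: [0.4, 0.9, 0.4]
opening: 0.0005
grip_force: 0.0
```

>>> carry_out(
  commands=[
    [[0,0,0.001],0,0],
    [[0,0,0],0,0],
  ],
)

```text
time: 13.45
tool_pos: [0.4745, -0.0111, 0.0695]
tool_rot: [3.141, 0.0, 2.855]
contact_force: [-0.2, -0.7, -0.8]
opening: 0.0001
grip_force: 0.0
```

>>> carry_out(
  commands=[
    [[0,0,0.001],0,0],
    [[0,0,0],0,0],
  ],
)

```text
time: 13.7
tool_pos: [0.4745, -0.0112, 0.0692]
tool_rot: [3.141, 0.001, 2.854]
contact_force: [-1.9, 2.2, 8.4]
opening: 0.0009
grip_force: 3.9
```

>>> carry_out(
  commands=[
    [[0,0,-0.017],0,0],
    [[0,-0.048,0],0,0],
    [[0,-0.048,0],0,0],
    [[0,0,0.01],0,0],
    [[0,0,0.005],0,0],
    [[0,0,0],0,0],
  ],
)

```text
time: 14.45
tool_pos: [0.4469, -0.1027, 0.0699]
tool_rot: [3.141, -0.001, 2.855]
contact_force: [-0.3, 0.1, -0.5]
opening: 0.0006
grip_force: 0.0
```

>>> carry_out(
  commands=[
    [[0,0,0.001],0,0],
    [[0,0,0],0,0],
  ],
)

```text
time: 14.7
tool_pos: [0.4473, -0.1032, 0.0695]
tool_rot: [3.141, 0.0, 2.855]
contact_force: [1.0, 0.2, 0.1]
opening: 0.0
grip_force: 0.0
```

>>> carry_out(
  commands=[
    [[0,0,0.001],0,0],
    [[0,0,0],0,0],
  ],
)

```text
time: 14.95
tool_pos: [0.4472, -0.1036, 0.0686]
tool_rot: [3.141, 0.0, 2.854]
contact_force: [0.6, 0.7, 2.2]
opening: 0.0002
grip_force: 0.9
```

```bash
python3 m.py
python3 - <<'E'
from h import *
s=robot.observe();print({k:np.round(s[k],3).tolist() for k in("qpos","joint_efforts")})
E
```

```text
{'time': 15.0, 'tool_pos': [0.4472, -0.1036, 0.0685], 'tool_rot': [3.1414, 0.0003, 2.8539], 'contact_force': [0.7293, 1.9265, 2.3527], 'torque': [0.2211, -0.0294, 0.0205], 'opening': 0.0005}
218 dark gaps [179, 180, 181, 182, 183, 335, 336, 337, 338, 339]
226 dark gaps [180, 181, 182, 183, 184, 260, 261, 262, 263, 265, 266, 267, 268, 335, 336, 337, 338, 339]
f1 col [67, 67, 67, 66, 65, 65, 65, 65, 66, 64, 60, 62, 79, 78, 90, 101, 104, 103, 105, 103, 104, 103, 104, 104, 104, 103, 104, 103, 102, 103, 103, 102, 101, 21, 19, 20, 20, 19] f2 [103, 104, 103, 102, 102, 102, 100, 100, 100, 100, 115, 68, 88, 101, 100, 101, 101, 99, 100, 100, 101, 111, 112, 123, 122, 121, 131, 133, 146, 146, 145, 152, 160, 161, 162, 163, 173, 182]
216 [305, 297, 294, 292, 284, 282, 299, 307, 309, 306, 298, 301, 306, 296, 286, 276, 270, 294, 304, 309]
218 [302, 299, 293, 288, 284, 281, 301, 312, 309, 305, 301, 305, 305, 294, 283, 274, 272, 293, 303, 309]
220 [304, 302, 295, 293, 281, 280, 299, 308, 307, 301, 299, 299, 304, 292, 283, 273, 271, 294, 305, 309]
222 [301, 297, 295, 292, 284, 280, 299, 297, 310, 302, 301, 298, 298, 294, 286, 275, 271, 294, 303, 307]
224 [300, 299, 293, 291, 283, 277, 263, 262, 307, 303, 298, 279, 261, 266, 283, 275, 270, 290, 304, 307]
226 [302, 302, 292, 281, 260, 262, 261, 262, 56, 146, 44, 213, 263, 262, 260, 263, 271, 293, 301, 306]
228 [298, 291, 261, 259, 260, 260, 258, 264, 46, 146, 37, 209, 262, 261, 261, 257, 261, 264, 299, 303]
230 [60, 55, 57, 56, 61, 52, 55, 265, 50, 144, 52, 203, 234, 60, 55, 58, 57, 58, 60, 65]
{'qpos': [-0.395, 0.412, 1.896, 0.0, 0.833, -1.678], 'joint_efforts': [-0.513, -38.853, -17.095, -0.296, -0.013, 0.011]}
```

Flap 4 gives way at about 2 N. I'll press a little further to confirm.

>>> carry_out(
  commands=[
    [[0,0,0.002],0,0],
    [[0,0,0.001],0,0],
    [[0,0,0],0,0],
  ],
)

```text
time: 15.38
tool_pos: [0.4471, -0.1038, 0.0653]
tool_rot: [3.142, 0.0, 2.854]
contact_force: [1.1, 1.0, 1.9]
opening: 0.0004
grip_force: 0.8
```

>>> carry_out(
  commands=[
    [[0,0,0.002],0,0],
    [[0,0,0.001],0,0],
    [[0,0,0],0,0],
  ],
)

```text
time: 15.75
tool_pos: [0.4471, -0.1039, 0.0624]
tool_rot: [-3.142, 0.0, 2.854]
contact_force: [0.9, 0.3, 2.4]
opening: 0.0003
grip_force: 0.8
```

Flap 4 keeps moving at a constant 2 N or so, so it's the empty one. I'll push it open, easing towards the pivot as it tilts.

>>> carry_out(
  commands=[
    [[-0.001,0,0.004],0,0],
    [[-0.001,0,0.004],0,0],
    [[-0.001,0,0.004],0,0],
    [[-0.001,0,0.004],0,0],
    [[0,0,0],0,0],
  ],
)

```text
time: 16.38
tool_pos: [0.4504, -0.1047, 0.0458]
tool_rot: [3.141, -0.001, 2.854]
contact_force: [-1.3, 0.3, -0.3]
opening: 0.0002
grip_force: 0.4
```

>>> carry_out(
  commands=[
    [[-0.001,0,0.002],0,0],
    [[-0.001,0,0.002],0,0],
    [[0,0,0.002],0,0],
    [[0,0,0],0,0],
  ],
)

```text
time: 16.88
tool_pos: [0.4514, -0.1049, 0.0413]
tool_rot: [3.141, -0.003, 2.854]
contact_force: [-9.4, 2.2, 19.5]
opening: 0.0004
grip_force: 9.0
```

A hard stop at this depth fits the hinge limit of 1.0 rad. I'll retract straight up, then check.

>>> carry_out(
  commands=[
    [[0,0,-0.005],0,0],
    [[0,0,-0.02],0,0],
    [[0,0,-0.04],0,0],
    [[0,0,-0.05],0,0],
    [[0,0,-0.05],0,0],
    [[0.05,0,0],0,0],
    [[0.04,0.02,0],0,0],
    [[0,0.04,0],0,0],
    [[0,0,0],0,0],
  ],
)

```text
time: 18.0
tool_pos: [0.3839, -0.0209, 0.2057]
tool_rot: [3.141, 0.002, 2.857]
contact_force: [-0.1, -1.0, -0.5]
opening: 0.0005
grip_force: 0.0
```

Run:
```python
from h import *
st()
for cam in ("top","scene"):
    a=robot.read_camera(cam);V=np.array(a["view"]);b0=cv2.imread(f"pics/{cam}0.png")[:,:,::-1].astype(int)
    save(a,cam+"9")
    def pr(w):
        c=(V@np.append(w,1))[:3]; return np.round([a["cx"]+a["fx"]*c[0]/-c[2],a["cy"]-a["fy"]*c[1]/-c[2]],1)
    x=np.array([.957,-.288,0]);y=np.array([.288,.957,0])
    for i in range(4):
        f=np.array([.562,.1643,.08])-.096*i*y
        row=[]
        for u in np.arange(-.045,.08,.01):
          for h in (0,):
            c=np.round(pr(f+u*x)).astype(int); row.append(int(np.abs(a["pixels"][c[1],c[0]].astype(int)-b0[c[1],c[0]]).sum()))
        print(cam,"flap",i+1,"diff along x",row)
    # predicted raised far edge vs tilt for flap4
    f=np.array([.562,.1643,.077])-.096*3*y
    for th in(0,.7,.85,1.): print(th,"far edge",pr(f+x*.05*np.cos(th)+np.array([0,0,.05*np.sin(th)])),"near",pr(f-x*.05*np.cos(th)-np.array([0,0,.05*np.sin(th)])))
    for n in("palette","pot","bottle","mug"):
        r=robot.tip_of(a,n)
        if r: print(n,atz(a,r[0]["at"],0).round(3),round(r[0]["p"],2))
    if cam=="scene":
        # brightness along flap 4's mid line in the image and vertical scan
        c=pr(f+x*.03);print("col scan",c,a["pixels"][110:175,int(c[0])].sum(1).tolist())
        print("before",b0[110:175,int(c[0])].sum(1).tolist())
```

```text
{'time': 18.0, 'tool_pos': [0.3839, -0.0209, 0.2057], 'tool_rot': [3.141, 0.0016, 2.857], 'contact_force': [-0.0676, -1.0055, -0.531], 'torque': [0.0017, -0.0378, -0.0063], 'opening': 0.0005}
top flap 1 diff along x [44, 41, 45, 45, 39, 43, 43, 42, 43, 42, 29, 52, 57]
top flap 2 diff along x [45, 43, 48, 42, 46, 43, 45, 41, 42, 49, 30, 59, 55]
top flap 3 diff along x [47, 43, 44, 46, 42, 46, 45, 45, 47, 41, 30, 54, 53]
top flap 4 diff along x [102, 133, 52, 50, 46, 47, 38, 37, 78, 220, 30, 55, 55]
0 far edge [333.8 198.5] near [322.1 238.5]
0.7 far edge [335.5 201.5] near [320.9 234.2]
0.85 far edge [335.4 203.4] near [321.1 232.2]
1.0 far edge [335.1 205.7] near [321.4 230. ]
palette [0.37  0.036 0.   ] 0.85
pot [0.655 0.284 0.   ] 0.61
bottle [0.709 0.098 0.   ] 0.62
mug [ 0.608 -0.164  0.   ] 0.77
scene flap 1 diff along x [16, 15, 24, 26, 15, 17, 19, 21, 14, 11, 19, 8, 20]
scene flap 2 diff along x [22, 20, 19, 20, 14, 23, 13, 20, 14, 13, 14, 18, 10]
scene flap 3 diff along x [22, 17, 18, 25, 23, 20, 23, 8, 20, 19, 17, 11, 6]
scene flap 4 diff along x [195, 173, 178, 182, 150, 10
[... 324 characters left out ...]
-0.17   0.   ] 0.9
col scan [228.1 153.9] [469, 471, 468, 464, 458, 462, 457, 464, 462, 462, 459, 458, 462, 463, 467, 467, 466, 466, 471, 469, 469, 467, 471, 468, 454, 398, 355, 368, 365, 374, 367, 315, 274, 251, 228, 196, 192, 192, 184, 179, 188, 184, 181, 186, 181, 188, 179, 179, 182, 181, 182, 215, 242, 256, 282, 357, 367, 313, 272, 237, 238, 240, 257, 265, 259]
before [450, 447, 441, 432, 438, 434, 434, 437, 437, 434, 437, 441, 447, 439, 440, 447, 446, 440, 443, 448, 447, 441, 437, 447, 451, 444, 436, 448, 446, 435, 359, 274, 244, 244, 260, 329, 359, 367, 373, 365, 365, 360, 360, 358, 364, 358, 359, 349, 359, 351, 336, 275, 241, 236, 236, 296, 326, 302, 276, 235, 239, 246, 247, 248, 251]
```

Run:
```python
from h import *
a=cv2.imread("pics/top9.png")[:,:,::-1].astype(int);b=cv2.imread("pics/top0.png")[:,:,::-1].astype(int)
for k in np.linspace(-.1,1.1,50):
    c=np.array([322.1,238.5])+k*np.array([11.7,-40]); i=np.round(c).astype(int)
    print(round(c[1],1),a[i[1],i[0]].tolist(),b[i[1],i[0]].tolist())
a=cv2.imread("pics/scene9.png")[:,:,::-1].astype(int)
for c in range(214,262,6): print(c,a[128:176,c].sum(1).tolist())
```

```text
242.5 [86, 81, 74] [101, 60, 27]
241.5 [86, 81, 74] [101, 60, 27]
240.5 [85, 80, 73] [98, 56, 24]
239.6 [83, 79, 72] [95, 56, 27]
238.6 [82, 78, 71] [52, 36, 20]
237.6 [80, 75, 68] [145, 118, 72]
236.6 [78, 74, 68] [142, 109, 67]
235.6 [76, 71, 65] [141, 108, 65]
234.7 [73, 69, 63] [143, 109, 66]
233.7 [70, 66, 60] [142, 110, 65]
232.7 [66, 63, 58] [141, 108, 65]
231.7 [64, 61, 55] [141, 107, 65]
230.7 [60, 57, 52] [142, 109, 65]
229.8 [52, 49, 44] [141, 108, 66]
228.8 [79, 64, 45] [140, 107, 66]
227.8 [117, 89, 55] [140, 108, 65]
226.8 [118, 91, 54] [140, 107, 65]
225.8 [119, 92, 56] [139, 107, 65]
224.9 [120, 92, 55] [140, 108, 66]
223.9 [119, 91, 54] [141, 107, 66]
222.9 [120, 92, 57] [139, 106, 65]
221.9 [119, 90, 55] [138, 106, 64]
220.9 [117, 89, 53] [140, 107, 64]
220.0 [118, 91, 54] [139, 106, 64]
219.0 [116, 89, 54] [137, 105, 63]
218.0 [116, 88, 54] [139, 106, 64]
217.0 [116, 89, 55] [139, 106, 64]
216.1 [116, 89, 54] [137, 105, 64]
215.1 [117, 90, 54] [137, 105, 64]
214.1 [119, 91, 55] [138, 106, 65]
213.1 [117, 89, 53] [137, 105, 64]
212.1 [119, 91, 56] [136, 105, 63]
211
[... 1873 characters left out ...]
 477, 471, 457, 388, 294, 264, 259, 230, 205, 200, 193, 196, 192, 197, 188, 187, 182, 191, 194, 188, 211, 251, 261, 276, 314, 343, 301, 280, 345, 370, 388, 392, 381, 380, 375, 383, 385, 382, 379, 383, 376, 362]
250 [476, 473, 470, 470, 474, 467, 470, 455, 401, 304, 264, 253, 233, 199, 194, 191, 189, 195, 187, 184, 178, 188, 190, 187, 189, 187, 185, 191, 203, 235, 255, 254, 264, 340, 376, 379, 379, 382, 380, 377, 377, 386, 377, 368, 377, 369, 366, 367]
256 [473, 470, 470, 468, 467, 471, 474, 467, 454, 431, 377, 315, 284, 268, 267, 257, 246, 221, 205, 188, 173, 176, 170, 173, 175, 176, 179, 201, 246, 264, 246, 272, 335, 374, 381, 383, 379, 381, 375, 374, 383, 382, 374, 369, 378, 367, 366, 374]
```

The far edge in the top view sits at about row 205.4, against 201.5 predicted for 0.70 rad and 205.7 for 1.0 rad. Flap 4 is therefore at about 0.95–1.0 rad, and nothing else has moved.

```bash
python3 -c "
from cell import robot
print(robot.hand_in())"
```

```text
the job is handed in; nothing more can be done
None
```

Flap 4, at the chest's -y end, was the one that rocked. It now stands open at roughly 55 degrees (estimated from the top view), flaps 1–3 pressed firm and look level again (flap 1 took up to about 17 N), the loose items have not moved, and the job is handed in.

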